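# Brace the oil pot and unscrew its cap

## Robot

A 6-joint arm with a two-finger parallel gripper is mounted at the origin on the work surface. World frame = base frame: x ahead of the robot, y to its left, z up, the work surface at z = 0. Lengths are in m, angles in degrees, forces in N, time in s.
With the tool pointing down it reaches from about 0.35 to 0.875 m from the base axis. Payload 4.2 kg.
Tool frame: the origin (TCP) lies midway between the tips of the shut fingers; the grasp point (between the pads) lies 19 mm behind it (r.pinch_z is the distance from the TCP to the grasp point, in m); z points along the fingers, y is the line along which they close (so a half turn about z gives the same grasp; the last joint's range is limited). The gripper opens to 87 mm and grips with 3 to 60 N. Pads are 19 mm wide; open, the fingers measure 117 mm over their backs; the gripper's body (75 mm by 190 mm) begins 51 mm behind the grasp point.
Start: joints at [78.415, 22.042, 0.453, 0, -68.411, -14.817], TCP at [0.278, 0.56, 0.223] pointing down, gripper open.
Joint ranges: [-179.83, 179.83], [-69.29, 118.12], [-61.27, 80.66], [-181.25, 117.63], [-171.15, -9.14], [-177.46, 177.46]. Speed limits (degrees/s): [159.86, 159.86, 180, 180, 180, 180].

## Interface

Orientations are given as a 3x3 rotation matrix whose columns are the frame's x, y, z axes.
In Python, from station import r, imaging, models gives the robot as it stands. The module is installed in compiled form; this text tells all that it offers.
- The arm moves only by the tool apply_moves, never from a script. Its argument "moves" is a list of rows, each a list of 2 entries, a list of its own where there are three numbers: the shift along the tool's x, y, z in m, then the turn about the tool's z in degrees. A call has 1 to 5 rows; each row shifts and turns the commanded pose from where the row before left it, along the tool's axes as they then stand; what a row does not reach is not made up. A row lasts 1/12 s, in which the tool goes at most 41.7 mm and 7.16 degrees, less where a joint would pass 70% of its speed; a pose out of reach is approached as far as the arm can. A call is refused whole if a number of a shift passes 0.0417 or a number of a turn 7.16, either way. A call with a gripper value outside its range is refused whole. "hand" is the finger opening in m, from 0 to 0.087, set as the call begins (left out, the last holds). The fingers move at their own pace and stop on an object; the grip force is fixed at half the most. Time passes only in rows, so rows that do not move let the fingers close. It gives the time, the measured TCP pose, the force, the opening and the grip force at its end, in the units of the state.
- r.sense(): the state, without advancing time (a new reading comes with each control period).
- imaging.capture(name): name is "scene" or "top" or "wrist"; returns a dict with "frame" (384x512x3 uint8, blue, green, red), "intrinsics" (3x3 intrinsics, pixels), "eye" and "orientation" of the camera in the world. Camera axes: x right, y down, z forward; pixel columns grow to the right and rows downward; lengths in m; the calibration is good to about 2 mm. A picture is of the moment at which its call begins. There is no depth.
- r.finish_job(): hands the job in; it is judged then, once.
Trained networks look in a picture, given as the dict that the camera call returned (one of the last four; its "shot" number tells which), for a name from the list of things; names that differ only in an ending like _2 or _b are one class to them, and where a whole thing is asked for, a point or a joint stands for the part that bears it (a point fixed in the world has none). Each returns a list of dicts, best first, with "confidence" (0 to 1); they miss things now and then, are a little off and sometimes report something else, mostly with a low value. They report only what shows in the picture. A call takes as long as a camera call. They do not tell look-alikes from the thing itself.
- models.cut_out(picture, target): "region" (384x512 bool, what is visible of it) and "extent" ([left, top, width, height] as shares, 0 to 1, of the picture: columns of its width, rows of its height, round what is visible of it).
- models.place_of(picture, target): "at" ([column, row] as shares, 0 to 1, of the picture: columns of its width, rows of its height: a listed point, or the origin of a listed thing).
The state is a dict: "time_s": time; "joints": joint angles; "joint_velocities": joint speeds; "effort": joint torques, N m; "tcp_pos": TCP position; "ee_rot": TCP orientation; "wrist_force": force on the tool from outside, world axes, zero at the start; "moment": the same for the moment, N m; "gripper_width": opening from 0.0 (shut) to 1.0 (fully open); "gripper_force": force on a finger pad.
Only numpy, scipy, OpenCV 4.12 (cv2) and the standard library are available. Lean on these libraries where they do the work, as an engineer would, in place of code of your own. Each camera call takes 0.05 s, during which the arm holds its last target. There are 200 camera calls.

## Task

Stand the brass oil pot, cap still on tight, right down in the hexagonal pocket of the blue bracing block so that it cannot turn, then unscrew the red cap anticlockwise until its thread lets go and lift it straight off. Finish still holding the cap in the gripper, level and still, two to three centimetres directly above the mouth of the pot, with the pot left fully down in the pocket; do not take the cap off anywhere else, tip the pot over or disturb the other parts on the desk.

Things in the scene. Friction and masses are not known exactly. Their poses are not given: they have to be found in the camera images.
- pot: Loose brass oil pot, 0.42 kg: hexagonal base 46 mm across flats, 18 mm tall; round body 42 mm across up to 44 mm; neck 30 mm across up to 60 mm, hidden by the cap. Origin: centre of its underside, z up its axis; two flats of the hexagon face its +x and -x. With the cap on it stands 66 mm tall and can be carried by the cap. Standing loose on the desk it would turn with the cap.
- mouth (a point): Centre of the pot's mouth, 60 mm above the pot's origin. A sprung black rubber seal 26 mm across stands in it, pressing up on the cap; its top is 62 mm above the pot's origin under the tight cap, 63.5 mm when the cap is off.
- cap: Red twelve-sided screw cap, 0.09 kg, 50 mm across flats, 19 mm tall. Origin: centre of its lower edge; z up. At the start it is screwed tight: its origin is 47 to 48 mm above the pot's and their x axes agree.
- cap_top (a point): Centre of the cap's top, 19 mm above its origin. Lug thread: unscrews anticlockwise seen from above (up to some 0.5 N m at first), rising 2 mm; lets go once turned 47 degrees (0.82 rad) relative to the pot, hard stop at 97 degrees (1.69 rad). Between these it lifts straight off, clear of the thread 12 mm higher. Clockwise it meets a stop at once.
- block: Bracing block fixed to the desk: dark steel base plate 110 x 110 mm, 8 mm thick, with a blue hexagonal collar about 75 mm across flats, its rim 22 mm above the desk, around a hexagonal pocket. Origin: centre of its underside; z up. Two flats of the pocket face the block's +x and -x.
- pocket (a point): Centre of the pocket's floor, 8 mm above the desk, 14 mm below the rim; the seated pot's origin is here. The pocket is 49 mm across flats (1.5 mm clearance all round the pot's base), with a 4 mm 45 degree lead-in at its mouth. The seated pot can turn about 7 degrees either way before it is braced.
- chimney: Tinplate chimney stack standing on the desk, 135 mm tall, 48 mm across at the foot; origin under its centre; a bystander
- gauge: Nickel pressure gauge lying face up, 52 mm across, 17 mm thick, with an 18 mm stem; origin under its centre; a bystander
- axle: Black iron axle lying along its x, 150 mm long with two 22 mm square axle boxes; origin under its middle; a bystander
- union0: brass pipe union: 26 mm hexagon, 12 mm thick, on a tube 18 mm across, 26 mm tall, standing on its hexagon; origin under its centre; a bystander
- union1: brass pipe union: 26 mm hexagon, 12 mm thick, on a tube 18 mm across, 26 mm tall, standing on its hexagon; origin under its centre; a bystander
- union2: brass pipe union: 26 mm hexagon, 12 mm thick, on a tube 18 mm across, 26 mm tall, standing on its hexagon; origin under its centre; a bystander
Mind the look-alikes: they are no part of the job. There is more than one size of the block; the job needs the larger.

How it is judged (in metres and radians):
On the way, in this order (a step that is already met when the one before it is completed fails the run):
1. the pot stands fully down in the pocket with its cap still screwed on (horizontal distance between pot and pocket below 0.005 m and z of pot in the frame of pocket below 0.0025 m and angle between pot's own z axis and vertical below 0.06 rad and z of cap in the frame of pot below 0.05 m and angle between the x axis of cap and the x axis of pot, either way round below 0.35 rad), for 0.2 s.
2. the cap's thread has let go and the cap has come clear of it, the pot still down in the pocket (horizontal distance between pot and pocket below 0.005 m and z of pot in the frame of pocket below 0.0025 m and angle between pot's own z axis and vertical below 0.06 rad and z of cap in the frame of pot above 0.06 m), for 0.1 s.
At the end, for the whole second after the job is handed in: The gripper holds the cap, off pot and block, still, level within 0.15 rad, within 12 mm of the pot's axis, its lower edge 70 to 105 mm above the pot's underside (about 7 to 41 mm above the mouth); the pot is upright, within 5 mm of the pocket's centre and 2.5 mm of its floor (horizontal distance between pot and pocket below 0.005 m and z of pot in the frame of pocket below 0.0025 m and angle between pot's own z axis and vertical below 0.06 rad and z of cap in the frame of pot between 0.07 and 0.105 m and horizontal distance between cap and pot below 0.012 m and angle between cap's own z axis and vertical below 0.15 rad and contact force between cap and the fingers above 2 N and contact force between cap and pot below 0.2 N and contact force between cap and block below 0.2 N and linear speed of each of cap, pot below 0.02 m/s); the arm keeps its last pose, push and grip.
It fails at once if the cap comes off while the pot is not in the pocket (z of cap in the frame of pot above 0.06 m and horizontal distance between pot and pocket above 0.012 m).
It fails at once if the pot is tipped over (angle between pot's own z axis and vertical above 0.5 rad).
It fails at once if another part on the desk is moved more than 15 mm (distance of any of chimney, gauge, axle, union0, union1, union2 from where it was at the start of the episode above 0.015 m).
It also fails if it takes over 48 s, if anything falls off the work surface, if the arm or the gripper's body presses on something with over 40 N, if the wrist force passes 120 N, or if a joint passes its speed limit or range.

## Working session

There is one attempt and no reset: what is moved stays moved. The work goes in short steps, Python scripts to look and compute and a tool call to move; the robot and the scene stay as the last step left them, time stands still between calls to the robot, and variables do not carry over. Pictures are saved under pics/ and viewed, at most 10 in all, crops included, and the job is handed in when it is done.

Besides the shell and the picture viewer there is one more tool, called after ">>>" as a command line: name --argument value ..., lists and objects as JSON in quotes. apply_moves: Moves the arm, as the interface text tells. Its arguments: {"type":"object","properties":{"moves":{"type":"array"},"hand":{"type":"number"}},"required":["moves"]}

```bash
mkdir -p pics
cat > h.py <<'E'
import numpy as np, cv2
from station import r, imaging, models
def ray(p,uv):
    K=np.array(p["intrinsics"]);R=np.array(p["orientation"])
    d=R@np.linalg.solve(K,[uv[0],uv[1],1]); return np.array(p["eye"]),d
def onz(p,uv,z):
    e,d=ray(p,uv); return e+d*(z-e[2])/d[2]
def proj(p,X):
    K=np.array(p["intrinsics"]);R=np.array(p["orientation"])
    c=K@(R.T@(np.array(X)-np.array(p["eye"]))); return c[:2]/c[2]
E
python3 - <<'E'
from h import *
P={n:imaging.capture(n) for n in("scene","top","wrist")}
for n in P: cv2.imwrite(f"pics/{n}0.png",P[n]["frame"]); print(n,np.round(P[n]["eye"],3),np.round(P[n]["orientation"],3).tolist(),np.round(P[n]["intrinsics"],1).tolist())
Z=dict(cap_top=.066,pocket=.008,block=0,pot=0,chimney=0,gauge=0,axle=0,union0=0)
for t in Z:
  for n in("scene","top"):
    for d in models.place_of(P[n],t):
        uv=np.array(d["at"])*[512,384]; print(t,n,round(d["confidence"],2),uv.round(1),onz(P[n],uv,Z[t])[:2].round(4))
cv2.imwrite("pics/both0.png",cv2.resize(np.vstack([P["scene"]["frame"],P["top"]["frame"]]),(400,600)))
print(r.sense())
E
```

```text
scene [0.917 0.488 0.756] [[-0.826, 0.437, -0.356], [0.563, 0.641, -0.521], [0.0, -0.631, -0.776]] [[371.2, 0.0, 254.4], [0.0, 371.2, 193.3], [0.0, 0.0, 1.0]]
top [4.340e-01 1.000e-03 1.141e+00] [[-0.004, -0.989, 0.145], [-1.0, 0.003, -0.007], [0.006, -0.145, -0.989]] [[359.0, 0.0, 255.6], [0.0, 359.0, 186.0], [0.0, 0.0, 1.0]]
wrist [0.352 0.522 0.384] [[-0.444, -0.854, -0.271], [-0.896, 0.424, 0.131], [0.003, 0.301, -0.954]] [[314.5, 0.0, 260.3], [0.0, 314.5, 191.9], [0.0, 0.0, 1.0]]
cap_top scene 0.84 [270.3 217.9] [0.6117 0.1038]
cap_top top 0.46 [213.6 179.5] [0.6119 0.1207]
pocket scene 0.72 [230.5 169.9] [ 0.5819 -0.1203]
pocket top 0.82 [291.5 251.8] [ 0.3932 -0.1177]
pocket top 0.66 [290.6 190.8] [ 0.5843 -0.1184]
block scene 0.95 [236.  169.8] [ 0.5656 -0.1185]
block scene 0.76 [284.  149.5] [ 0.4072 -0.1076]
block top 0.86 [287.3 252.6] [ 0.3905 -0.1054]
block top 0.67 [292.1 193. ] [ 0.5783 -0.1239]
pot top 0.47 [218.1 185.6] [0.6029 0.1133]
chimney scene 0.85 [289.5 321.7] [0.7023 0.3003]
chimney top 0.86 [159.1 154.4] [0.7058 0.3061]
gauge scene 0.72 [201.1 109.4] [ 0.51
[... 598 characters left out ...]
122004e+01, -1.48158822e+01]), 'joint_velocities': array([-0.07915556, -0.02206373,  0.0392954 , -0.0781049 , -0.07451338,
        0.09286501]), 'effort': array([-5.76468447e-04, -3.90466976e+01,  1.87627029e+01,  4.22438487e+00,
        1.55792845e-02, -1.97621989e-05]), 'tcp_pos': array([0.27787602, 0.55979892, 0.22256677]), 'ee_rot': array([[ 8.95710259e-01, -4.44638203e-01,  5.61393382e-06],
       [-4.44638203e-01, -8.95710259e-01,  2.58960881e-06],
       [ 3.87701911e-06, -4.81570862e-06, -1.00000000e+00]]), 'wrist_force': array([ 0.22587123, -0.38262409, -0.408286  ]), 'moment': array([-0.06582657, -0.00338052,  0.02934834]), 'gripper_force': 0.0, 'gripper_width': 0.9999728847515013}
```

View pics/top0.png

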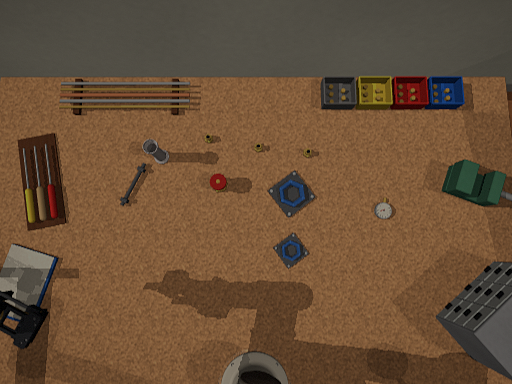

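View pics/scene0.png

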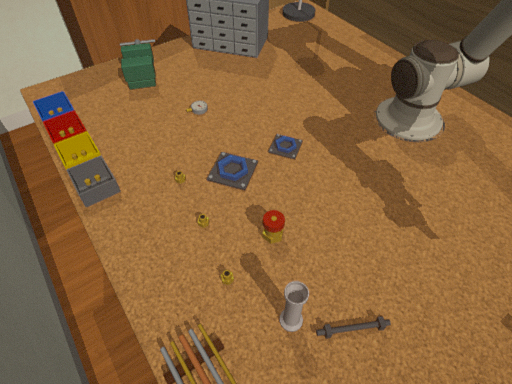

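Top view: capped pot at (218,181), larger block at (292,193), and the small look-alike block at (291,250). I'll move above the pot.

>>> apply_moves --moves '[[[0.0355,0.0186,0],0],[[0.0355,0.0186,0],0],[[0.0355,0.0186,0],0],[[0.0355,0.0186,0],0],[[0.0355,0.0186,0],0]]'

```text
time_s: 1.37
tcp_pos: [0.3962, 0.3961, 0.2228]
ee_rot: [[0.896, -0.444, 0.0], [-0.444, -0.896, 0.0], [0.0, -0.0, -1.0]]
wrist_force: [1.9, 1.2, 0.0]
gripper_width: 0.999
gripper_force: 0.0
```

>>> apply_moves --moves '[[[0.0355,0.0186,0],0],[[0.0355,0.0186,0],0],[[0.0355,0.0186,0],0],[[0.0355,0.0186,0],0],[[0.0355,0.0186,0],0]]'

```text
time_s: 1.78
tcp_pos: [0.514, 0.2336, 0.2229]
ee_rot: [[0.896, -0.444, 0.001], [-0.444, -0.896, 0.0], [0.0, -0.001, -1.0]]
wrist_force: [0.8, -0.4, 0.2]
gripper_width: 1.003
gripper_force: 0.0
```

>>> apply_moves --moves '[[[0.0355,0.0186,0],0],[[0.0355,0.0186,0],0],[[0.0355,0.0186,0],0],[[0.0355,0.0186,0],0],[[0,0,0],0]]'

```text
time_s: 2.2
tcp_pos: [0.6102, 0.1003, 0.222]
ee_rot: [[0.893, -0.451, 0.0], [-0.451, -0.893, -0.002], [0.001, 0.001, -1.0]]
wrist_force: [1.7, 1.0, 0.8]
gripper_width: 0.997
gripper_force: 0.0
```

Run:
```python
from h import *
s=r.sense();print(s["tcp_pos"],s["joints"].round(1),s["time_s"])
p=imaging.capture("wrist");cv2.imwrite("pics/w1.png",p["frame"])
print(p["eye"])
for t,z in dict(cap_top=.066,pot=0,cap=.047).items():
    for d in models.place_of(p,t):
        uv=np.array(d["at"])*[512,384]; print(t,round(d["confidence"],2),uv.round(1),onz(p,uv,z)[:2].round(4))
for d in models.cut_out(p,"cap_top")[:1]:
    m=d["region"];ys,xs=np.nonzero(m);print(xs.min(),xs.max(),ys.min(),ys.max())
    h=int(xs.mean());v=int(ys.mean());c=p["frame"][max(v-75,0):v+75,max(h-100,0):h+100];cv2.imwrite("pics/w1c.png",cv2.resize(c,None,fx=4,fy=4,interpolation=cv2.INTER_CUBIC));print(max(h-100,0),max(v-75,0))
```

```text
[0.61021646 0.10027442 0.2220061 ] [ 24.4  21.4  -0.6   0.1 -68.   38.8] 2.2
[0.68453797 0.06240361 0.38450781]
cap_top 0.67 [254.1 182.2] [0.6074 0.1078]
cap_top 0.37 [ 77.5 256.6] [0.6196 0.3264]
pot 0.47 [253.4 169.3] [0.6067 0.1104]
cap 0.63 [253.1 176. ] [0.6096 0.1083]
230 277 156 205
153 105
```

View pics/w1c.png

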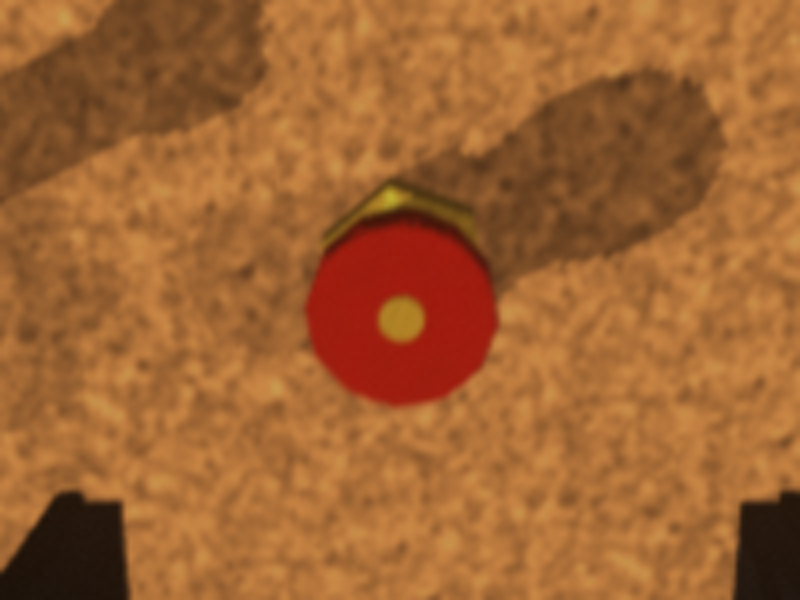

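The crop shows the red cap, with its centre dot at about (253.3,184.5), and hex-base corners at (393,182) and (475,210) in the crop. Next I'll look at the block from above.

>>> apply_moves --moves '[[[0.0145,0.038,0],0],[[0.0145,0.038,0],0],[[0.0145,0.038,0],0],[[0.0145,0.038,0],0],[[0.0145,0.038,0],0]]'

```text
time_s: 2.87
tcp_pos: [0.5872, -0.0968, 0.2232]
ee_rot: [[0.897, -0.442, 0.001], [-0.442, -0.897, 0.0], [0.001, -0.0, -1.0]]
wrist_force: [0.3, 0.3, -0.3]
gripper_width: 1.003
gripper_force: 0.0
```

>>> apply_moves --moves '[[[0,0.02,0],0],[[0,0,0],0],[[0,0,0],0]]'

```text
time_s: 3.12
tcp_pos: [0.5785, -0.1144, 0.223]
ee_rot: [[0.896, -0.445, 0.001], [-0.445, -0.896, 0.0], [0.001, -0.001, -1.0]]
wrist_force: [-0.9, -0.1, -0.0]
gripper_width: 1.002
gripper_force: 0.0
```

Run:
```python
from h import *
s=r.sense();print(s["tcp_pos"],s["joints"].round(1),s["time_s"])
p=imaging.capture("wrist");cv2.imwrite("pics/w2.png",p["frame"])
import pickle;pickle.dump({k:p[k] for k in("frame","eye","orientation","intrinsics")},open("w2.pkl","wb"))
for t,z in dict(pocket=.008,block=0).items():
    for d in models.place_of(p,t):
        uv=np.array(d["at"])*[512,384]; print(t,round(d["confidence"],2),uv.round(1),onz(p,uv,z)[:2].round(4))
c=p["frame"][110:260,150:350];cv2.imwrite("pics/w2c.png",cv2.resize(c,None,fx=4,fy=4,interpolation=cv2.INTER_CUBIC))
```

```text
[ 0.57846859 -0.11443831  0.22301528] [  4.5  18.6  -4.7  -0.  -66.7  59.1] 3.1167
pocket 0.78 [265.9 164.8] [ 0.5746 -0.1211]
pocket 0.71 [314.7 280.3] [ 0.3985 -0.1099]
block 0.97 [264.5 162.2] [ 0.5767 -0.1203]
block 0.56 [317.  277.5] [ 0.3958 -0.1137]
```

View pics/w2c.png

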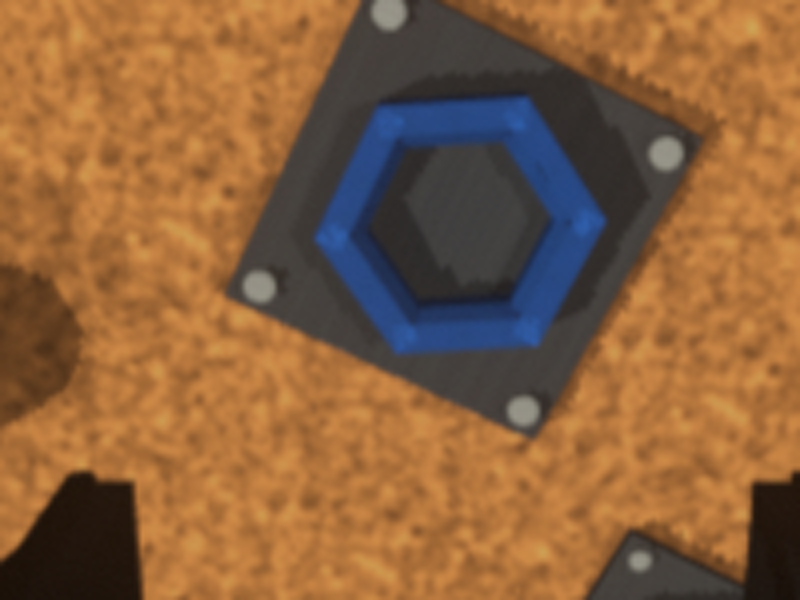

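The crop shows the larger block: plate corners at (232,293), (535,437) and (705,137), and six rim corners. I'll fit poses for both the block and the pot.

```bash
cat > fit.py <<'E'
from h import *
import pickle
from scipy.optimize import least_squares
p2=pickle.load(open("w2.pkl","rb"))
def Rt(a,b): return np.array([[a,b,0],[b,-a,0],[0,0,-1.]])
R2=Rt(.896,-.4446)
Rc=R2.T@np.array(p2["orientation"])
a=np.arctan2(-.451,.893)
p1=dict(p2,eye=[.68454,.06240,.38451],orientation=Rt(np.cos(a),np.sin(a))@Rc)
def poly(c,R,n,z,th): 
    t=th+np.arange(n)*2*np.pi/n; return np.c_[c[0]+R*np.cos(t),c[1]+R*np.sin(t),0*t+z]
def fit(p,obs,x0):
    # obs: list of (uv, R, n, z, anglephase)
    def f(x):
        o=[]
        for uv,R,n,z,ph in obs:
            q=[proj(p,X) for X in poly(x[:2],R,n,z,x[2]+ph)] if n else [proj(p,[x[0],x[1],z])]
            d=np.array(q)-uv; o+=list(d[np.argmin((d**2).sum(1))])
        return o
    best=min((least_squares(f,[*x0,t],loss="soft_l1") for t in np.radians(range(-30,60,10))),key=lambda s:s.cost)
    return best.x[:2].round(4),np.degrees(best.x[2]).round(1),np.round(best.fun,1)
E
python3 - <<'E'
from fit import *
px=lambda u,o:np.array(u)/4+o
o2=np.array([150,110]);o1=np.array([153,105]);r6=np.pi/6;r4=np.pi/4
rim=[(px(u,o2),.0375/np.cos(r6),6,.022,r6) for u in[(380,103),(530,97),(606,217),(538,345),(402,353),(317,237)]]
pl=[(px(u,o2),.055*2**.5,4,.008,r4) for u in[(232,293),(535,437),(705,137)]]
print("rim",fit(p2,rim,[.577,-.12]));print("plate",fit(p2,pl,[.577,-.12]));
print("both",fit(p2,rim+pl,[.577,-.12]))
hx=[(px(u,o1),.023/np.cos(r6),6,.018,r6) for u in[(325,240),(393,182),(475,210)]]
dot=[(px((401,318),o1),0,0,.066,0)]
print("pot",fit(p1,hx+dot,[.608,.108]),fit(p1,hx,[.608,.108]),onz(p1,dot[0][0],.066))
# cap dodecagon top mask fit
im=cv2.imread("pics/w1.png").astype(int);m=((im[...,2]>110)&(im[...,1]<60)).astype(np.uint8);m[:, :200]=0;m[:,310:]=0
c=max(cv2.findContours(m,0,1)[0],key=cv2.contourArea);m=cv2.drawContours(m*0,[c],-1,1,-1)
print(cv2.minAreaRect(c),cv2.contourArea(c))
def iou(x,th,z=.066):
    q=np.array([proj(p1,X) for X in poly(x,.025/np.cos(np.pi/12),12,z,th+np.pi/12)])
    k=cv2.fillPoly(m*0,[np.int32(np.round(q*16))],1,shift=4);return (k&m).sum()/(k|m).sum()
print(max((iou([x,y],np.radians(t)),x,y,t) for x in np.arange(.602,.613,.001) for y in np.arange(.102,.113,.001) for t in range(0,30,3)))
E
```

```text
rim (array([ 0.5754, -0.1207]), np.float64(-22.8), array([-0.2,  0.5,  0. , -0.4,  0.7,  0.5,  0.6, -0.3, -0.9, -0.2, -0.2,
       -0. ]))
plate (array([ 0.5759, -0.121 ]), np.float64(37.0), array([-1.9, -0. ,  0.3,  0.6,  0.7, -0.4]))
both (array([ 0.5755, -0.1208]), np.float64(37.1), array([-0.2,  0.3,  0.1, -0.5,  0.7,  0.4,  0.5, -0.4, -1. , -0.3, -0.2,
       -0.2, -1.9,  0.4,  0.4,  0.9,  0.6, -0.1]))
pot (array([0.6064, 0.109 ]), np.float64(13.2), array([-0.5, -0. , -0.5,  0.2,  0.2,  0.8,  0.8, -1.1])) (array([0.6065, 0.1082]), np.float64(14.4), array([-0.1,  0. , -0.4, -0.1,  0.5,  0.1])) [0.60561078 0.11038232 0.066     ]
((252.5, 183.0), (44.0, 47.0), 90.0) 1619.0
(np.float64(0.9348552338530067), np.float64(0.607), np.float64(0.111), 15)
```

>>> apply_moves --moves '[[[-0.0124,-0.0354,0],0],[[-0.0124,-0.0354,0],0],[[-0.0124,-0.0354,0],0],[[-0.0124,-0.0354,0],0],[[-0.0124,-0.0354,0],0]]'

```text
time_s: 3.68
tcp_pos: [0.6019, 0.0749, 0.2227]
ee_rot: [[0.897, -0.442, 0.0], [-0.442, -0.897, 0.0], [0.0, -0.0, -1.0]]
wrist_force: [1.0, -1.1, 0.3]
gripper_width: 0.998
gripper_force: 0.0
```

>>> apply_moves --moves '[[[-0.0124,-0.0354,0],0],[[0,0,0.03],6.7],[[0,0,0.03],6.7],[[0,0,0.03],6.7],[[0,0,0],0]]'

```text
time_s: 4.1
tcp_pos: [0.602, 0.1095, 0.1259]
ee_rot: [[0.688, -0.725, -0.013], [-0.726, -0.688, -0.003], [-0.006, 0.012, -1.0]]
wrist_force: [-0.5, -1.0, -0.8]
gripper_width: 1.004
gripper_force: 0.0
```

Run:
```python
from h import *
imaging.capture("wrist")
s=r.sense();print(s["tcp_pos"],s["ee_rot"][:,0],s["joints"].round(1),s["time_s"])
p=imaging.capture("wrist");print(np.round(p["eye"],4))
for t,z in dict(cap_top=.066,cap=.047,pot=0).items():
    for d in models.place_of(p,t):
        uv=np.array(d["at"])*[512,384]; print(t,round(d["confidence"],2),uv.round(1),onz(p,uv,z)[:2].round(4))
cv2.imwrite("pics/w3.png",cv2.resize(p["frame"],(640,480)))
for n in("scene","top"):
    q=imaging.capture(n)
    for d in models.place_of(q,"cap_top")[:1]:
        uv=np.array(d["at"])*[512,384]; print(n,d["confidence"],uv,onz(q,uv,.066)[:2].round(4))
```

```text
[0.60431733 0.10945643 0.12941293] [ 0.69173817 -0.7221428  -0.00284103] [ 25.3  25.6  -8.   -0.  -56.8  18.4] 4.15
[0.6632 0.0492 0.2916]
cap_top 0.92 [257.4 202.6] [0.6079 0.1075]
cap 0.76 [257.6 195.5] [0.6073 0.1078]
scene 0.51 [273.3056 218.9952] [0.6078 0.1101]
top 0.72 [257.3824 150.9888] [ 0.7002 -0.0124]
```

View pics/w3.png

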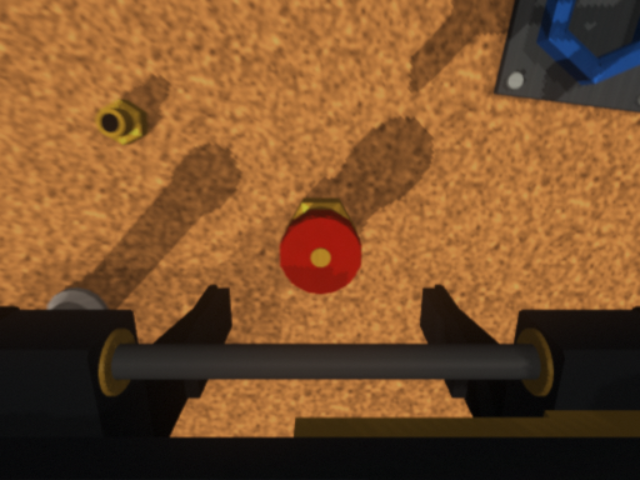

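The image shows the cap at (320,258), centred between the open fingers, with a hex flat facing the camera, so the alignment is right. I'll descend and grip.

>>> apply_moves --moves '[[[0,0,0.032],0],[[0,0,0.032],0],[[0,0,0.031],0],[[0,0,0],0],[[0,0,0],0]]'

```text
time_s: 4.97
tcp_pos: [0.6061, 0.108, 0.0369]
ee_rot: [[0.689, -0.725, -0.003], [-0.725, -0.689, -0.002], [-0.001, 0.003, -1.0]]
wrist_force: [0.1, 0.6, -0.0]
gripper_width: 0.997
gripper_force: 0.0
```

>>> apply_moves --moves '[[[0,0,0],0],[[0,0,0],0],[[0,0,0],0],[[0,0,0],0],[[0,0,0],0]]' --hand 0.03

```text
time_s: 5.38
tcp_pos: [0.6071, 0.1088, 0.0388]
ee_rot: [[0.688, -0.725, 0.002], [-0.725, -0.688, 0.001], [0.001, -0.002, -1.0]]
wrist_force: [0.2, 1.2, 0.1]
gripper_width: 0.705
gripper_force: 0.0
```

>>> apply_moves --moves '[[[0,0,0],0],[[0,0,0],0],[[0,0,0],0],[[0,0,0],0],[[0,0,0],0]]'

```text
time_s: 5.8
tcp_pos: [0.6074, 0.1091, 0.0381]
ee_rot: [[0.689, -0.725, 0.002], [-0.725, -0.689, 0.001], [0.001, -0.002, -1.0]]
wrist_force: [0.6, 1.5, 2.1]
gripper_width: 0.569
gripper_force: 30.0
```

>>> apply_moves --moves '[[[0,0,-0.015],0],[[0,0,-0.03],0],[[0,0,-0.03],0],[[0.0208,0.0258,0],0],[[0.0208,0.0258,0],0]]'

```text
time_s: 6.22
tcp_pos: [0.5976, 0.0436, 0.1131]
ee_rot: [[0.69, -0.724, 0.001], [-0.724, -0.69, 0.001], [-0.0, -0.001, -1.0]]
wrist_force: [-0.2, -1.6, -6.1]
gripper_width: 0.568
gripper_force: 30.0
```

>>> apply_moves --moves '[[[0.0208,0.0258,0],0],[[0.0208,0.0258,0],0],[[0.0208,0.0258,0],0],[[0.0208,0.0258,0],0],[[0.0207,0.0257,0],0]]'

```text
time_s: 6.63
tcp_pos: [0.5729, -0.1227, 0.1103]
ee_rot: [[0.688, -0.726, -0.006], [-0.726, -0.688, 0.001], [-0.005, 0.004, -1.0]]
wrist_force: [0.6, 0.2, -5.5]
gripper_width: 0.57
gripper_force: 30.0
```

>>> apply_moves --moves '[[[0,0,0],-5.9],[[0,0,0],-5.9],[[0,0,0],-5.9],[[0,0,0],-5.8],[[0,0,0],0]]'

```text
time_s: 7.05
tcp_pos: [0.5734, -0.1214, 0.1103]
ee_rot: [[0.921, -0.391, -0.006], [-0.391, -0.921, 0.001], [-0.006, 0.002, -1.0]]
wrist_force: [-0.4, 0.1, -5.8]
gripper_width: 0.569
gripper_force: 30.0
```

Run:
```python
from h import *
p=imaging.capture("wrist");p=imaging.capture("wrist");q=imaging.capture("scene")
s=r.sense();print(s["tcp_pos"],s["ee_rot"].round(3).tolist(),s["joints"].round(1),s["time_s"],s["wrist_force"],s["gripper_force"],s["gripper_width"])
for t,z in dict(cap_top=s["tcp_pos"][2]+.028,block=0).items():
    for d in models.place_of(p,t):
        uv=np.array(d["at"])*[512,384]; print(t,round(d["confidence"],2),uv.round(1),onz(p,uv,z)[:2].round(4))
cv2.imwrite("pics/mix4.png",np.hstack([cv2.resize(p["frame"][60:330],(400,211)),cv2.resize(q["frame"][100:240,170:350],(400,311))[:211]]))
u=cv2.resize(p["frame"],(480,360));v=cv2.resize(q["frame"][120:240,190:310],(320,320))
o=np.zeros((360,800,3),np.uint8);o[:,:480]=u;o[:320,480:]=v;cv2.imwrite("pics/m4.png",o)
```

```text
[ 0.57460886 -0.12118182  0.11127369] [[0.919, -0.393, -0.003], [-0.393, -0.919, 0.0], [-0.003, 0.001, -1.0]] [  3.9  24.3 -13.4  -0.  -52.5  63. ] 7.2 [ 0.53142709  0.1396407  -4.62797249] 29.99809563421877 0.5743984108120984
cap_top 0.82 [261.4 273.4] [ 0.5734 -0.1224]
cap_top 0.24 [262.  256.3] [ 0.5818 -0.1263]
block 0.81 [256.2 186.2] [ 0.577  -0.1197]
block 0.64 [321.3 338.9] [ 0.3927 -0.1161]
```

View pics/m4.png

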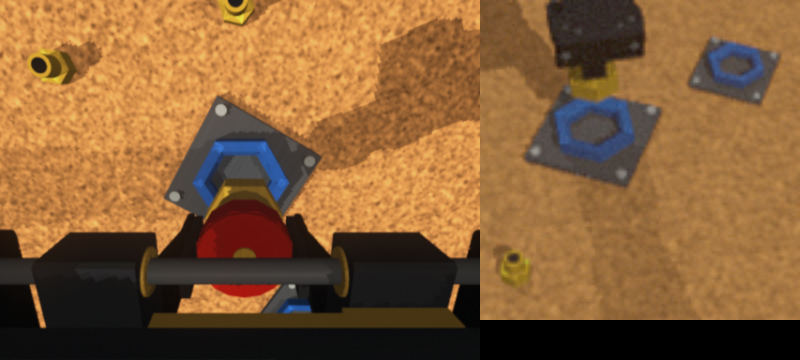

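The image shows the pot hanging level above the larger block, with its hexagon parallel to the collar. I'll descend to just above the rim, then ease it in.

>>> apply_moves --moves '[[[0,0,0.025],0],[[0,0,0.023],0],[[0,0,0],0],[[0,0,0],0],[[0,0,0],0]]'

```text
time_s: 7.72
tcp_pos: [0.5768, -0.1214, 0.0656]
ee_rot: [[0.921, -0.39, 0.002], [-0.39, -0.921, -0.001], [0.002, -0.0, -1.0]]
wrist_force: [1.1, -0.2, -5.7]
gripper_width: 0.569
gripper_force: 30.0
```

Run:
```python
from h import *
import pickle
p=imaging.capture("wrist");q=imaging.capture("scene")
s=r.sense();print(s["tcp_pos"],s["ee_rot"].round(3).tolist(),s["time_s"],s["wrist_force"])
for t,z in dict(block=0).items():
    for d in models.place_of(p,t):
        uv=np.array(d["at"])*[512,384]; print(t,round(d["confidence"],2),uv.round(1),onz(p,uv,z)[:2].round(4))
a=cv2.resize(p["frame"][130:290,180:340],(400,400),interpolation=2);v=cv2.resize(q["frame"][120:220,190:290],(400,400),interpolation=2)
cv2.imwrite("pics/m5.png",np.hstack([a,v]))
```

```text
[ 0.57716521 -0.12123808  0.06627705] [[0.921, -0.391, 0.003], [-0.391, -0.921, -0.0], [0.003, -0.001, -1.0]] 7.8167 [-0.37787693  0.1286421  -5.65359758]
```

View pics/m5.png

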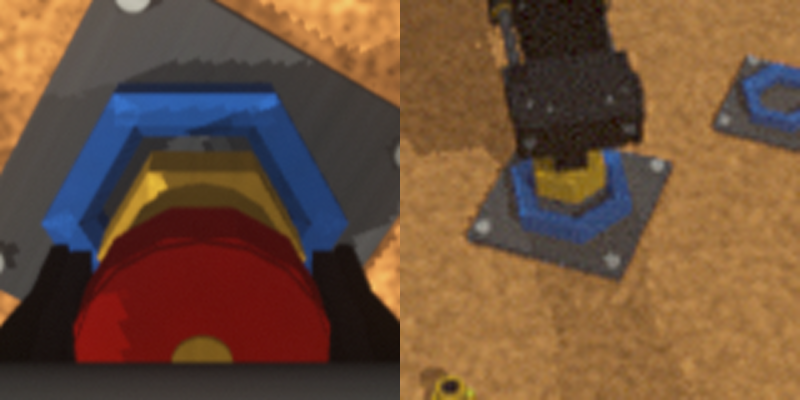

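The image shows the pot's base just above the collar, parallel to it and about 1–1.5 mm to the right. I'll correct that slightly and lower it in.

>>> apply_moves --moves '[[[-0.0008,-0.001,0.003],0],[[0,0,0.003],0],[[0,0,0.003],0],[[0,0,0.002],0],[[0,0,0],0]]'

```text
time_s: 8.28
tcp_pos: [0.5756, -0.1199, 0.0531]
ee_rot: [[0.92, -0.391, 0.0], [-0.391, -0.92, 0.0], [0.0, -0.0, -1.0]]
wrist_force: [1.2, 0.1, -5.8]
gripper_width: 0.57
gripper_force: 30.0
```

>>> apply_moves --moves '[[[0,0,0.002],0],[[0,0,0.002],0],[[0,0,0.002],0],[[0,0,0],0],[[0,0,0],0]]'

```text
time_s: 8.7
tcp_pos: [0.5756, -0.1199, 0.0472]
ee_rot: [[0.92, -0.391, -0.0], [-0.391, -0.92, 0.0], [-0.0, -0.0, -1.0]]
wrist_force: [0.4, 1.4, -6.0]
gripper_width: 0.57
gripper_force: 30.0
```

>>> apply_moves --moves '[[[0,0,0.001],0],[[0,0,0.0005],0],[[0,0,0],0],[[0,0,0],0]]'

```text
time_s: 9.03
tcp_pos: [0.5757, -0.1199, 0.0464]
ee_rot: [[0.921, -0.391, 0.001], [-0.391, -0.921, -0.0], [0.0, -0.0, -1.0]]
wrist_force: [0.8, 0.4, -3.6]
gripper_width: 0.568
gripper_force: 30.0
```

>>> apply_moves --moves '[[[0,0,0.0007],0],[[0,0,0],0],[[0,0,0],0],[[0,0,0],0],[[0,0,0],0]]'

```text
time_s: 9.45
tcp_pos: [0.5758, -0.12, 0.0461]
ee_rot: [[0.921, -0.39, 0.001], [-0.39, -0.921, -0.0], [0.001, -0.0, -1.0]]
wrist_force: [-2.5, 2.2, 4.9]
gripper_width: 0.571
gripper_force: 30.0
```

>>> apply_moves --moves '[[[0,0,0],-4],[[0,0,0],-4],[[0,0,0],-4],[[0,0,0],-4],[[0,0,0],0]]'

```text
time_s: 9.87
tcp_pos: [0.5773, -0.1197, 0.0465]
ee_rot: [[0.993, -0.12, 0.004], [-0.12, -0.993, -0.0], [0.004, -0.0, -1.0]]
wrist_force: [0.9, 3.7, 4.4]
gripper_width: 0.572
gripper_force: 30.0
```

Run:
```python
from h import *
s=r.sense();print(s["tcp_pos"],s["ee_rot"].round(3)[:,0],s["time_s"],s["wrist_force"],s["moment"],s["joints"].round(1))
```

```text
[ 0.57734329 -0.11972957  0.04645108] [ 0.993 -0.12   0.004] 9.8667 [0.93320111 3.73234963 4.37303268] [ 0.90375684 -0.23857608  0.10632943] [  4.   28.8 -17.    0.  -43.9  79.1]
```

Seated with about 5 N net pressing down. I'll continue unscrewing, following the rise.

>>> apply_moves --moves '[[[0,0,0],-5],[[0,0,-0.0002],-5],[[0,0,-0.0002],-5],[[0,0,-0.0002],-5],[[0,0,0],0]]'

```text
time_s: 10.28
tcp_pos: [0.5774, -0.1201, 0.0469]
ee_rot: [[0.974, 0.226, 0.004], [0.226, -0.974, -0.001], [0.004, 0.002, -1.0]]
wrist_force: [1.5, 1.6, 3.7]
gripper_width: 0.57
gripper_force: 30.0
```

Run:
```python
from h import *
s=r.sense();print(s["tcp_pos"],s["ee_rot"].round(3)[:,0],s["time_s"],s["wrist_force"],s["moment"],s["gripper_width"])
```

```text
[ 0.57742259 -0.12014579  0.04687798] [0.974 0.226 0.004] 10.2833 [1.46277355 1.55079863 3.69490428] [ 0.27371943 -0.63691585 -0.01247739] 0.5696189977312752
```

>>> apply_moves --moves '[[[0,0,-0.0003],-5],[[0,0,-0.0003],-5],[[0,0,-0.0003],-5],[[0,0,-0.0003],-5],[[0,0,0],0]]'

```text
time_s: 10.7
tcp_pos: [0.5764, -0.12, 0.0471]
ee_rot: [[0.84, 0.543, 0.002], [0.543, -0.84, -0.0], [0.001, 0.001, -1.0]]
wrist_force: [2.2, 2.4, 0.6]
gripper_width: 0.57
gripper_force: 30.0
```

>>> apply_moves --moves '[[[0,0,-0.0002],-5],[[0,0,-0.0002],-5],[[0,0,0],-6],[[0,0,0],0],[[0,0,0],0]]'

```text
time_s: 11.12
tcp_pos: [0.5757, -0.1199, 0.0473]
ee_rot: [[0.66, 0.751, 0.0], [0.751, -0.66, 0.0], [0.0, 0.0, -1.0]]
wrist_force: [2.6, 1.8, -1.0]
gripper_width: 0.573
gripper_force: 30.0
```

Run:
```python
from h import *
s=r.sense();print(s["tcp_pos"],s["ee_rot"].round(3)[:,0],s["time_s"],s["wrist_force"],s["moment"],s["joints"].round(1))
p=imaging.capture("wrist");q=imaging.capture("scene")
a=cv2.resize(p["frame"][130:290,180:340],(400,400),interpolation=2);v=cv2.resize(q["frame"][120:220,190:290],(400,400),interpolation=2)
cv2.imwrite("pics/m6.png",np.hstack([a,v]))
```

```text
[ 0.57570251 -0.11993147  0.047329  ] [0.66  0.751 0.   ] 11.1167 [ 2.56091395  1.7840281  -1.01249698] [ 0.47431235 -0.66960253 -0.03462812] [  4.   28.7 -17.   -0.  -44.2 134.7]
```

View pics/m6.png

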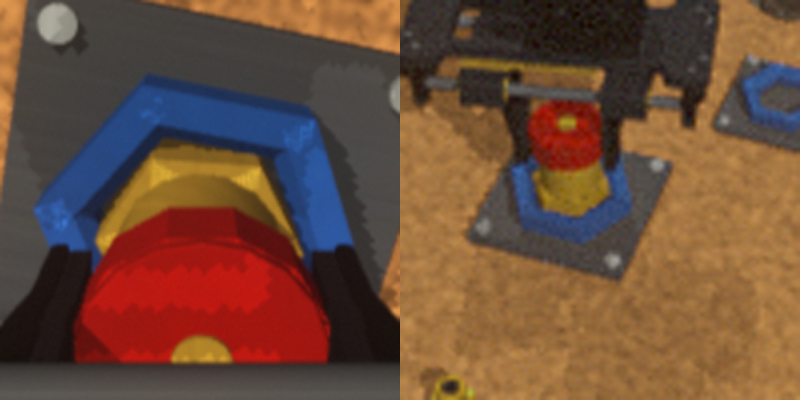

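The view shows the pot braced in the pocket, turned about 7° with the collar. The cap has turned about 65° relative to it, past release. I'll lift gently and watch the force.

>>> apply_moves --moves '[[[0,0,-0.001],0],[[0,0,-0.001],0],[[0,0,-0.001],0],[[0,0,0],0],[[0,0,0],0]]'

```text
time_s: 11.63
tcp_pos: [0.5749, -0.12, 0.0503]
ee_rot: [[0.657, 0.754, -0.001], [0.754, -0.657, 0.0], [-0.001, -0.001, -1.0]]
wrist_force: [1.2, 1.0, -1.1]
gripper_width: 0.57
gripper_force: 30.0
```

>>> apply_moves --moves '[[[0,0,-0.003],0],[[0,0,-0.003],0],[[0,0,-0.003],0],[[0,0,-0.003],0],[[0,0,-0.003],0]]'

```text
time_s: 12.05
tcp_pos: [0.5753, -0.1202, 0.0661]
ee_rot: [[0.656, 0.755, -0.0], [0.755, -0.656, -0.0], [-0.0, -0.0, -1.0]]
wrist_force: [0.1, 0.6, -0.6]
gripper_width: 0.573
gripper_force: 30.0
```

>>> apply_moves --moves '[[[0,0,-0.004],0],[[0,0,-0.004],0],[[0,0,-0.004],0],[[0,0,-0.004],0],[[0,0,-0.003],0]]'

```text
time_s: 12.47
tcp_pos: [0.5757, -0.12, 0.0852]
ee_rot: [[0.656, 0.755, 0.001], [0.755, -0.656, -0.0], [0.0, 0.0, -1.0]]
wrist_force: [-1.1, -0.1, -0.5]
gripper_width: 0.572
gripper_force: 30.0
```

>>> apply_moves --moves '[[[0,0,0],0],[[0,0,0],0],[[0,0,0],0],[[0,0,0],0],[[0,0,0],0]]'

```text
time_s: 12.88
tcp_pos: [0.5753, -0.12, 0.0843]
ee_rot: [[0.656, 0.755, -0.001], [0.755, -0.656, -0.0], [-0.0, -0.0, -1.0]]
wrist_force: [-0.4, -0.5, -1.5]
gripper_width: 0.57
gripper_force: 30.0
```

Run:
```python
from h import *
s=r.sense();print(s["tcp_pos"],s["time_s"],s["wrist_force"],s["gripper_force"])
p=imaging.capture("wrist");q=imaging.capture("scene")
a=cv2.resize(p["frame"][130:290,180:340],(400,400),interpolation=2);v=cv2.resize(q["frame"][120:220,190:290],(400,400),interpolation=2)
cv2.imwrite("pics/m7.png",np.hstack([a,v]))
```

```text
[ 0.57531482 -0.11999105  0.08426432] 12.8833 [-0.40377407 -0.52575224 -1.47977849] 29.99803060953127
```

View pics/m7.png

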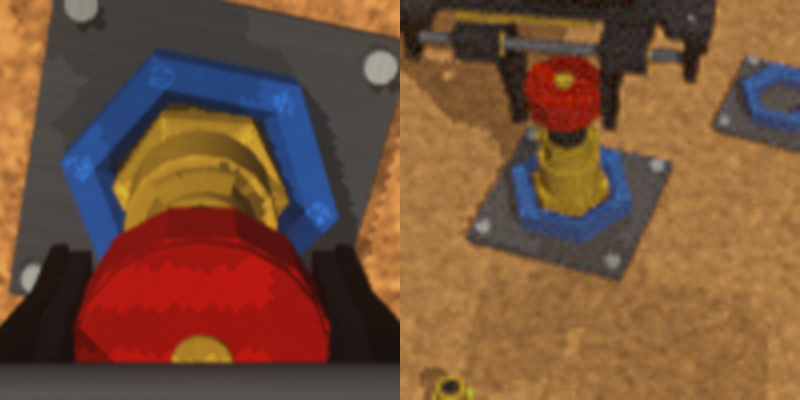

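The view shows the cap gripped above the bare neck and black seal, with the pot still down in the pocket. TCP rose 38 mm, which puts the cap about 25 mm above the mouth. I'm handing in.

```bash
python3 -c "
from station import r
print(r.finish_job())"
```

```text
the job is handed in; nothing more can be done
None
```

The job is handed in: the pot is seated in the larger block's pocket, and the unscrewed cap is held level about 25 mm above its mouth; the station gave no verdict.

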